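# Sort a stray clothes peg and a reel of thread into their boxes

### The job

A wooden clothes peg and a reel of sewing thread have been left out on the worktop. Put the peg into the open box that already holds pegs, lying level, and the reel into the open box that already holds reels; lower each one into its box, do not drop it from above.

Things in the scene. Friction and masses are not known exactly. Their poses are not given: they have to be found in the camera images.
- stray_peg: The clothes peg left out on the worktop: plain wood, 15 (x) x 72 (y) x 12 mm high, 15 g, lying flat between the two boxes in any direction. Origin: centre of its underside; y runs along its length, z up. Near it stand a battery and a tealight, which are not part of the job.
- stray_reel: The reel of sewing thread left out on the worktop: cream thread on a pale spool, 28 mm in diameter, 36 mm high, 30 g, standing upright between the two boxes. Origin: centre of its underside; z up along its axis. Grips like a plain 28 mm cylinder. The tealight near it is broader and only 15 mm high.
- peg_box: Open white plastic box, 170 (x) x 200 (y) x 50 mm high, walls and floor 5 mm thick, fixed; one of two equal boxes, left and right. This one holds two wooden clothes pegs (12 mm high) along its far (+x) wall, so its floor is free from the near wall to x = +25 mm. Origin: centre of its underside, on the worktop; +x points away from the robot (yaw up to 15 degrees), z up.
- reel_box: Open white plastic box, 170 (x) x 200 (y) x 50 mm high, walls and floor 5 mm thick, fixed; one of two equal boxes, left and right. This one holds two upright reels of thread (up to 31 mm high) along its far (+x) wall, so its floor is free from the near wall to x = +25 mm. Origin: centre of its underside, on the worktop; +x points away from the robot (yaw up to 15 degrees), z up.
There are look-alikes about, which are no part of the job. Leave any purple or yellow look-alike of the stray_peg alone.

How it is judged:
At the end, for the whole second after the job is handed in: Stray peg at rest in the box with pegs: centre inside the walls, under 30 mm above the worktop, level to 15 degrees. Stray reel at rest in the box with reels: base centre inside the walls, under 45 mm above the worktop (upright or lying) (x of stray_peg in the frame of peg_box between -0.078 and 0.078 m and y of stray_peg in the frame of peg_box between -0.093 and 0.093 m and z of stray_peg in the frame of peg_box between 0 and 0.03 m and linear speed of each of stray_peg, stray_reel below 0.03 m/s and angle between stray_peg's own y axis and vertical between 1.31 and 1.83 rad and x of stray_reel in the frame of reel_box between -0.08 and 0.08 m and y of stray_reel in the frame of reel_box between -0.095 and 0.095 m and z of stray_reel in the frame of reel_box between 0 and 0.045 m); the robot touches nothing.
It fails at once if the peg is let go more than 90 mm above the worktop (height (world z) of stray_peg above 0.09 m and contact force between stray_peg and anything else below 0.001 N).
It fails at once if the reel is let go more than 90 mm above the worktop (height (world z) of stray_reel above 0.09 m and contact force between stray_reel and anything else below 0.001 N).
It also fails if it takes over 51 s, if anything falls off the work surface, if the arm or the gripper's body presses on something with over 40 N, if the wrist force passes 120 N, or if a joint passes its speed limit or range.

### The arm

A 6-joint arm with a two-finger parallel gripper is mounted at the origin on a cart in front of the work surface, level with it; the furniture and walls round the work are solid. World frame = base frame: x ahead of the robot, y to its left, z up, the work surface at z = 0. Lengths are in m, angles in rad, forces in N, time in s.
With the tool pointing down it reaches from about 0.425 to 0.95 m from the base axis. Payload 3.5 kg.
Tool frame: the origin (TCP) lies at the very end of the fingers, on their centre line; the grasp point (between the pads) lies 19 mm behind it (grip_depth is the distance from the TCP to the grasp point, in m); x points along the fingers, z is the direction in which the jaws open and shut, and the axes are right-handed (so a half turn about x gives the same grasp; the last joint's range is limited). The gripper opens to 85 mm and grips with 20 to 120 N. Pads are 22 mm wide; open, the fingers measure 114 mm over their backs; the gripper's body (76 mm by 85 mm) begins 54 mm behind the grasp point. The pads swing forward as they close: fully open they stand 13 mm farther back than shut.
Start: joints at [-1.254, 0.286, 1.577, -0, 1.279, -0.15], TCP at [0.304, -0.603, 0.231] pointing down, gripper open.
Joint ranges: [-2.77, 2.77], [-0.9, 2.22], [0.21, 2.48], [-1.53, 4.67], [0.24, 2.81], [-2.84, 2.84]. Speed limits (rad/s): [2.79, 2.79, 3.14, 3.14, 3.14, 3.14].

### API

Orientations are given as a unit quaternion [x, y, z, w].
In Python, from plant import get_state, read_camera, calibration, sign_off, recognise, grip_depth gives the robot as it stands. The module is installed in compiled form; this text tells all that it offers.
- The arm moves only by the tool servo_tool, never from a script. Its argument "deltas" is a list that holds one entry, the list of rows, each a list of 4 numbers: the shift along the world's x, y, z scaled (see below), then the turn about the world's z scaled (see below). In form: [[[tx, ty, tz, spin], ...]]. A call has exactly 5 rows; each row is the pose to reach, as a shift and turn from the pose commanded when the call began; what a row does not reach only later rows make up. The controller multiplies each number of a shift by 10 cm and each number of a turn by 90 degrees. A row lasts 1/10 s, in which the tool goes at most 50 mm and 8.59 degrees, less where a joint would pass 70% of its speed; a pose out of reach is approached as far as the arm can. A call with a number of a shift or a turn outside -1 to 1 is refused whole. A call with a gripper value outside its range is refused whole. "claw" is the gripper's target within -1 to 1 (fully open at 1, half-way at 0, shut at -1), set as the call begins (left out, the last holds). The fingers move at their own pace and stop on an object; "force" is the grip in N (left out, the last holds). Time passes only in rows, so rows that repeat a pose let the fingers close, or fill a call up. It gives the time, the measured TCP pose, the force and the opening at its end, in the units of the state.
- get_state(): the state, without advancing time (a new reading comes with each control period).
- read_camera(name): name is "side" or "top" or "wrist"; returns the picture (420x560x3 uint8, blue, green, red); there is no depth.
- calibration(name): a dict with "intrinsics" (3x3 intrinsics, pixels), "R" (3x3) and "t" (3): a world point X has camera coordinates R X + t; the wrist camera has in their place "T_tool_cam" (4x4, takes a point from camera to tool coordinates, whose origin is the TCP and whose axes are the tool frame's). Camera axes: x right, y down, z forward; pixel columns grow to the right and rows downward; lengths in m; the calibration is good to about 2 mm. The wrist camera is an equidistant fisheye: a pixel r from the principal point sees the ray r / f radians off the axis. A picture is of the moment at which its call begins: read the wrist's pose just before it. calibration takes no time and is no camera call.
- sign_off(): hands the job in, once; it reports no verdict.
Trained networks look in the newest picture that a camera, given by its name, has taken for a name from the list of things; names that differ only in an ending like _2 or _b are one class to them, and where a whole thing is asked for, a point or a joint stands for the part that bears it (a point fixed in the world has none). Each returns a list of dicts, best first, with "p" (0 to 1); they miss things now and then, are a little off and sometimes report something else, mostly with a low value. They report only what shows in the picture. A call takes as long as a camera call. They do not tell look-alikes from the thing itself.
- recognise(camera, query): "at" ([x, y, z] in m, in world coordinates, good to about 4 mm: the middle of the surface that is visible of it).
The state is a dict: "time": time; "qpos": joint angles; "dq": joint speeds; "joint_efforts": joint torques, N m; "eef_pos": TCP position; "tcp_rot": TCP orientation; "contact_force": force on the tool from outside, world axes, zero at the start; "wrist_torque": the same for the moment, N m; "opening": opening from 0.0 (shut) to 1.0 (fully open).
Only numpy, scipy, OpenCV 4.12 (cv2) and the standard library are available. Lean on these libraries where they do the work, as an engineer would, in place of code of your own. Each camera call takes 0.05 s, during which the arm holds its last target. There are 200 camera calls.

## Working session

There is one attempt and no reset: what is moved stays moved. The work goes in short steps, Python scripts to look and compute and a tool call to move; the robot and the scene stay as the last step left them, time stands still between calls to the robot, and variables do not carry over. Pictures are saved under pics/ and viewed, about 8 in all and at most 12, crops included, and the job is handed in when it is done.

Besides the shell and the picture viewer there is one more tool, called after "Request:" as name(argument=value, ...) on one line, values as JSON. servo_tool: Moves the arm, as the interface text tells. Its arguments: {"type":"object","properties":{"deltas":{"type":"array"},"claw":{"type":"number"},"force":{"type":"number"}},"required":["deltas"]}

```bash
mkdir -p pics
cat > h.py <<'E'
import numpy as np, cv2
from plant import *
def snap(cam,name,crop=None,scale=1):
    im=read_camera(cam)
    cv2.imwrite('pics/raw_'+name,im)
    if crop: x0,y0,x1,y1=crop; im=im[y0:y1,x0:x1]
    if scale!=1: im=cv2.resize(im,None,fx=scale,fy=scale,interpolation=cv2.INTER_CUBIC)
    cv2.imwrite('pics/'+name,im)
def ray(cam,u,v,z):
    c=calibration(cam);K=np.array(c['intrinsics']);R=np.array(c['R']);t=np.array(c['t'])
    d=R.T@np.linalg.inv(K)@[u,v,1];o=-R.T@t
    return o+d*(z-o[2])/d[2]
def proj(cam,X):
    c=calibration(cam);p=np.array(c['intrinsics'])@(np.array(c['R'])@np.array(X)+c['t']);return p[:2]/p[2]
E
python3 - <<'E'
from h import *
s=get_state();print(s['time'],s['eef_pos'],s['tcp_rot'],s['opening'],grip_depth)
snap('top','top1.png',scale=1.4)
for q in ['stray_peg','stray_reel','peg_box','reel_box']:
    for d in recognise('top',q): print(q,np.round(d['at'],3),round(d['p'],2),proj('top',d['at']).round())
E
```

```text
0.0 [ 0.30359178 -0.60215749  0.22992878] [ 0.37133167  0.60271801 -0.37026788  0.60145281] 1.0030576046736015 0.0187
stray_peg [ 0.574 -0.083  0.014] 0.63 [309. 193.]
stray_peg [0.625 0.176 0.01 ] 0.59 [217. 166.]
stray_reel [ 0.448 -0.063  0.034] 0.46 [297. 236.]
peg_box [ 0.533 -0.293  0.005] 0.9 [384. 216.]
reel_box [0.468 0.303 0.006] 0.58 [165. 217.]
```

View pics/top1.png

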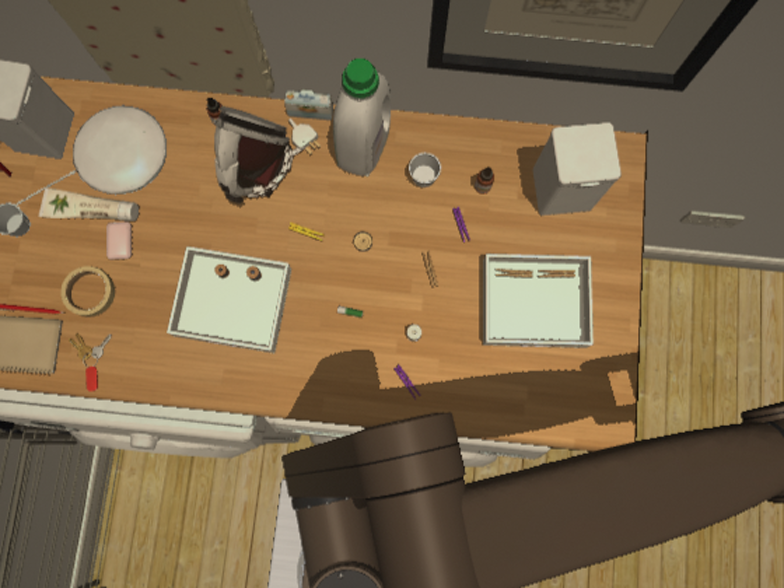

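The picture shows these candidates (in 1.4x pixels):
- **Pegs:** yellow (306,232), purple (461,224), purple (406,380) and plain wood (430,269). The wooden one fits the description.
- **Reel:** cream, at (414,331). The round thing at (362,241) looks like the tealight and the green one at (350,312) like the battery.
- **Boxes:** the left one holds reels and the right one holds pegs.

Next I confirm this in an enlarged crop.

Run:
```python
from h import *
im=cv2.imread('pics/raw_top1.png')[150:260,210:350]
cv2.imwrite('pics/crop1.png',cv2.resize(im,None,fx=5,fy=5,interpolation=cv2.INTER_CUBIC))
R=ray
# box rim corners (1.4x px) -> world at z=.05
for n,c in dict(reel=[(187,249),(289,263),(273,350),(168,333)],peg=[(485,256),(591,257),(592,346),(485,346)]).items():
    P=np.array([ray('top',u/1.4,v/1.4,.05) for u,v in c]);d=P[1]-P[0]+P[2]-P[3]
    print(n,P.round(3)[:,:2].tolist(),P.mean(0).round(3),'far wall yaw deg',np.degrees(np.arctan2(d[0],-d[1])))
print(ray('top',297,236,.036),proj('top',[.574,-.083,.012]))
```

```text
reel [[0.558, 0.391], [0.551, 0.192], [0.382, 0.2], [0.393, 0.401]] [0.471 0.296 0.05 ] far wall yaw deg -2.6681074221011642
peg [[0.603, -0.18], [0.622, -0.382], [0.451, -0.392], [0.43, -0.194]] [ 0.527 -0.287  0.05 ] far wall yaw deg 5.634276301542938
[ 0.44833418 -0.06235841  0.036     ] [308.66971664 192.90139197]
```

View pics/crop1.png

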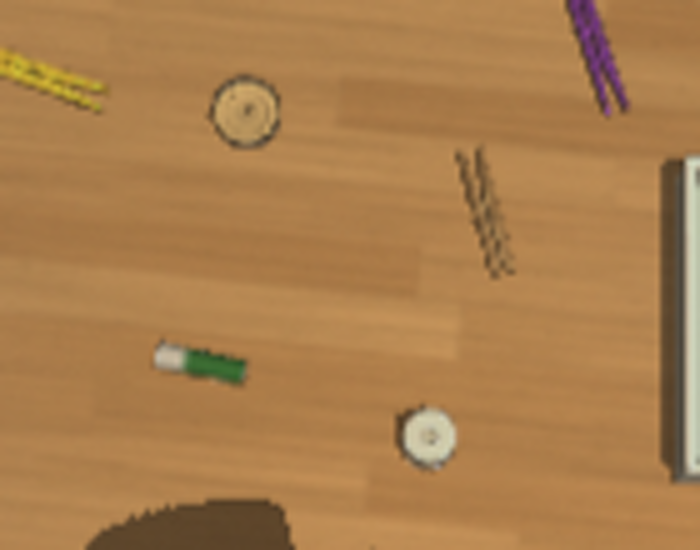

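Run:
```python
from h import *
from scipy.spatial.transform import Rotation as Ro
a=ray('top',303.6,180,.01);b=ray('top',310.6,204.6,.01)
print(a,b,(a+b)/2,np.linalg.norm(a-b),'dir',np.degrees(np.arctan2(*(a-b)[[1,0]])))
print('reel',ray('top',296.2,237.2,.036))
s=get_state();M=Ro.from_quat(s['tcp_rot']).as_matrix();print(M.round(3),'jaw deg',np.degrees(np.arctan2(M[1,2],M[0,2])))
print(s['time'],((a+b)/2-s['eef_pos']).round(3), calibration('wrist')['T_tool_cam'],calibration('wrist')['intrinsics'])
```

```text
[ 0.60941861 -0.06574243  0.01      ] [ 0.54231624 -0.09135458  0.01      ] [ 0.57586743 -0.07854851  0.01      ] 0.07182416186701325 dir 20.891235770663844
reel [ 0.44491506 -0.06055765  0.036     ]
[[-0.     0.893  0.45 ]
 [ 0.001  0.45  -0.893]
 [-1.     0.    -0.001]] jaw deg -63.25293167569632
0.25 [ 0.272  0.524 -0.221] [[-7.10152010e-04 -3.00611993e-01  9.53746258e-01 -1.42646673e-01]
 [ 3.24371485e-05 -9.53746505e-01 -3.00612047e-01  7.65517516e-02]
 [ 9.99999747e-01 -1.82543440e-04  6.87055994e-04 -1.61490954e-03]
 [ 0.00000000e+00  0.00000000e+00  0.00000000e+00  1.00000000e+00]] [[325.1922621    0.         276.82661091]
 [  0.         325.1922621  208.6098164 ]
 [  0.           0.           1.        ]]
```

Request:
servo_tool(deltas=[[[0.1, 0.2, 0, 0], [0.2, 0.4, 0, 0], [0.3, 0.6, 0, -0.02], [0.4, 0.8, 0, -0.04], [0.5, 1, 0, -0.064]]], claw=-0.1)

```text
time: 0.75
eef_pos: [0.3541, -0.5018, 0.2311]
tcp_rot: [0.401, 0.582, -0.401, 0.582]
contact_force: [0.6, -0.3, 0.4]
opening: 0.448
```

Request:
servo_tool(deltas=[[[0.1, 0.2, 0, 0], [0.2, 0.4, 0, 0], [0.3, 0.6, 0, 0], [0.4, 0.8, 0, 0], [0.5, 1, 0, 0]]])

```text
time: 1.25
eef_pos: [0.4042, -0.4015, 0.2313]
tcp_rot: [0.4, 0.583, -0.4, 0.583]
contact_force: [-0.4, -0.3, -0.8]
opening: 0.45
```

Request:
servo_tool(deltas=[[[0.1, 0.2, 0, 0], [0.2, 0.4, 0, 0], [0.3, 0.6, 0, 0], [0.4, 0.8, 0, 0], [0.5, 1, 0, 0]]])

```text
time: 1.75
eef_pos: [0.4542, -0.3015, 0.2313]
tcp_rot: [0.4, 0.583, -0.4, 0.583]
contact_force: [-0.5, 0.1, 0.8]
opening: 0.451
```

Request:
servo_tool(deltas=[[[0.1, 0.2, 0, 0], [0.2, 0.4, 0, 0], [0.3, 0.6, 0, 0], [0.4, 0.8, 0, 0], [0.5, 1, 0, 0]]])

```text
time: 2.25
eef_pos: [0.5041, -0.2015, 0.2314]
tcp_rot: [0.4, 0.583, -0.4, 0.583]
contact_force: [-0.2, 0.4, -0.2]
opening: 0.45
```

Request:
servo_tool(deltas=[[[0.1, 0.2, -0.1, 0], [0.2, 0.4, -0.2, 0], [0.3, 0.6, -0.3, 0], [0.4, 0.8, -0.4, 0], [0.5, 1, -0.5, 0]]])

```text
time: 2.75
eef_pos: [0.5541, -0.1015, 0.181]
tcp_rot: [0.4, 0.583, -0.4, 0.583]
contact_force: [0.2, 0.2, 0.1]
opening: 0.446
```

Request:
servo_tool(deltas=[[[0.1, 0.1, -0.2, 0], [0.2, 0.2, -0.4, 0], [0.22, 0.24, -0.6, 0], [0.22, 0.24, -0.6, 0], [0.22, 0.24, -0.6, 0]]])

```text
time: 3.25
eef_pos: [0.5755, -0.0785, 0.1213]
tcp_rot: [0.4, 0.583, -0.4, 0.583]
contact_force: [-0.9, -0.1, -0.0]
opening: 0.448
```

```bash
cat >> h.py <<'E'
from scipy.spatial.transform import Rotation as Ro
def wray(u,v,z,s):
    c=calibration('wrist');K=np.array(c['intrinsics']);T=np.array(c['T_tool_cam'])
    p=np.array([(u-K[0,2])/K[0,0],(v-K[1,2])/K[1,1]]);r=np.linalg.norm(p)
    d=np.r_[p/r*np.sin(r),np.cos(r)];M=Ro.from_quat(s['tcp_rot']).as_matrix()
    o=M@T[:3,3]+s['eef_pos'];d=M@T[:3,:3]@d
    return o+d*(z-o[2])/d[2]
def wproj(X,s):
    c=calibration('wrist');K=np.array(c['intrinsics']);T=np.array(c['T_tool_cam'])
    M=Ro.from_quat(s['tcp_rot']).as_matrix();q=T[:3,:3].T@(M.T@(np.array(X)-s['eef_pos'])-T[:3,3])
    th=np.arctan2(np.hypot(q[0],q[1]),q[2]);return K[:2,2]+K[0,0]*th*q[:2]/np.hypot(q[0],q[1])
E
python3 - <<'E'
from h import *
s=get_state();snap('wrist','w1.png',scale=1.4)
for d in recognise('wrist','stray_peg'): print(np.round(d['at'],3),d['p'])
print([ (1.4*wproj(X,s)).round() for X in ([.609,-.066,.012],[.542,-.091,.012],[.576,-.0785,.012])])
E
```

```text
[ 0.68  -0.137  0.006] 0.85
[ 0.577 -0.084  0.004] 0.84
[0.631 0.167 0.01 ] 0.58
[ 0.372 -0.042  0.01 ] 0.54
[array([391., 226.]), array([389., 344.]), array([390., 286.])]
```

View pics/w1.png

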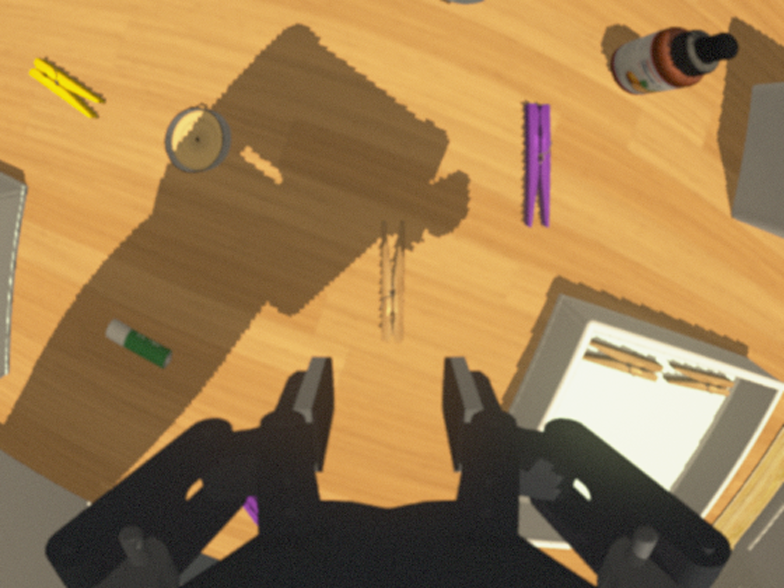

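The peg runs from (393,224) to (392,340). That matches the prediction of (391,226) to (389,344), so I go down on it.

Request:
servo_tool(deltas=[[[0, 0, -0.2, 0], [0, 0, -0.4, 0], [0, 0, -0.6, 0], [0, 0, -0.8, 0], [0, 0, -1, 0]]])

```text
time: 3.85
eef_pos: [0.577, -0.0796, 0.0224]
tcp_rot: [0.401, 0.581, -0.4, 0.584]
contact_force: [-0.2, -0.6, 0.2]
opening: 0.448
```

Request:
servo_tool(deltas=[[[0, 0, -0.06, 0], [0, 0, -0.12, 0], [0, 0, -0.16, 0], [0, 0, -0.16, 0], [0, 0, -0.16, 0]]])

```text
time: 4.35
eef_pos: [0.5764, -0.079, 0.0062]
tcp_rot: [0.401, 0.582, -0.4, 0.583]
contact_force: [0.7, -0.1, -0.5]
opening: 0.449
```

Request:
servo_tool(deltas=[[[0, 0, 0, 0], [0, 0, 0, 0], [0, 0, 0, 0], [0, 0, 0, 0], [0, 0, 0, 0]]], claw=-1, force=40)

```text
time: 4.85
eef_pos: [0.5765, -0.0789, 0.0061]
tcp_rot: [0.401, 0.582, -0.4, 0.583]
contact_force: [-0.1, 0.6, 5.0]
opening: 0.153
```

Request:
servo_tool(deltas=[[[0, 0, 0.1, 0], [0, 0, 0.2, 0], [0, 0, 0.4, 0], [0, 0, 0.6, 0], [0, 0, 0.8, 0]]])

```text
time: 5.35
eef_pos: [0.5756, -0.0787, 0.0865]
tcp_rot: [0.401, 0.583, -0.401, 0.583]
contact_force: [-0.3, -0.1, -0.7]
opening: 0.151
```

Request:
servo_tool(deltas=[[[-0.1, -0.2, 0, -0.04], [-0.2, -0.4, 0, -0.08], [-0.3, -0.6, 0, -0.12], [-0.4, -0.8, 0, -0.16], [-0.5, -1, 0, -0.167]]])

```text
time: 5.85
eef_pos: [0.5253, -0.1794, 0.0859]
tcp_rot: [0.474, 0.525, -0.474, 0.525]
contact_force: [-0.1, -0.3, -0.2]
opening: 0.157
```

Request:
servo_tool(deltas=[[[-0.1, -0.3, 0, 0], [-0.2, -0.6, 0, 0], [-0.27, -0.9, 0, 0], [-0.27, -1, 0, 0], [-0.27, -1, 0, 0]]])

```text
time: 6.35
eef_pos: [0.4988, -0.2799, 0.0859]
tcp_rot: [0.474, 0.524, -0.474, 0.525]
contact_force: [-0.2, 0.9, -0.6]
opening: 0.156
```

Run:
```python
from h import *
s=get_state();snap('wrist','w2.png',scale=1.4);print(s['eef_pos'],s['opening'])
```

```text
[ 0.49882604 -0.27991827  0.08587268] 0.15585582894976288
```

View pics/w2.png

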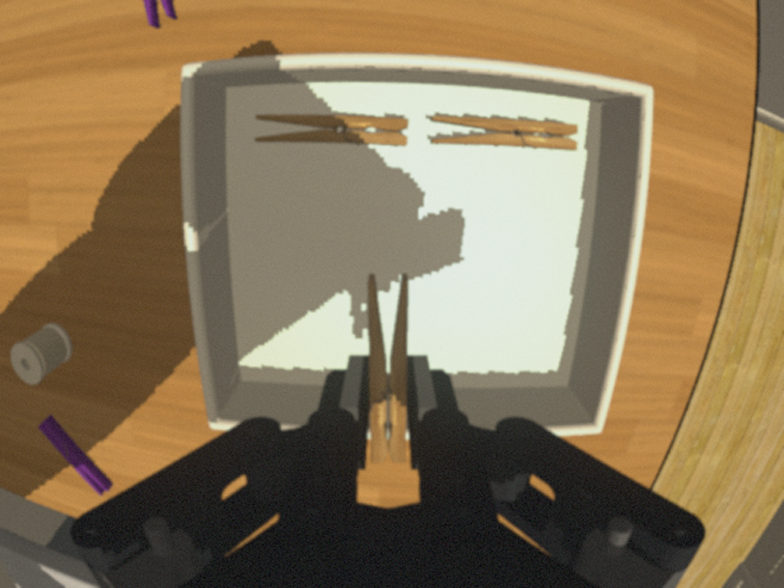

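Run:
```python
from h import *
s=get_state();M=Ro.from_quat(s['tcp_rot']).as_matrix();y=M[:,1]
e=s['eef_pos']
for k in (36,-36): print([(1.4*wproj(e+y*k/1000+[0,0,dz],s)).round() for dz in (-.006,.006)])
P=np.array([wray(u/1.4,v/1.4,.05,s) for u,v in [(184,66),(652,88),(600,432),(212,425)]]);print(P.round(3),P.mean(0))
```

```text
[array([391., 273.]), array([392., 283.])]
[array([391., 447.]), array([391., 466.])]
[[ 0.606 -0.183  0.05 ]
 [ 0.622 -0.379  0.05 ]
 [ 0.455 -0.392  0.05 ]
 [ 0.441 -0.196  0.05 ]] [ 0.5308892  -0.28739168  0.05      ]
```

Request:
servo_tool(deltas=[[[0.05, 0, -0.15, 0], [0.05, 0, -0.3, 0], [0.05, 0, -0.42, 0], [0.05, 0, -0.5, 0], [0.05, 0, -0.55, 0]]], force=20)

```text
time: 6.9
eef_pos: [0.5032, -0.2778, 0.0289]
tcp_rot: [0.473, 0.526, -0.473, 0.525]
contact_force: [0.2, -0.8, -0.4]
opening: 0.152
```

Request:
servo_tool(deltas=[[[0, 0, -0.05, 0], [0, 0, -0.1, 0], [0, 0, -0.14, 0], [0, 0, -0.18, 0], [0, 0, -0.18, 0]]])

```text
time: 7.4
eef_pos: [0.5035, -0.2786, 0.0118]
tcp_rot: [0.473, 0.526, -0.473, 0.525]
contact_force: [-0.0, 0.4, -1.2]
opening: 0.157
```

Run:
```python
from h import *
s=get_state();snap('wrist','w3.png',crop=(130,150,430,420),scale=2);print(s['eef_pos'],s['opening'],s['contact_force'],s['wrist_torque'])
```

```text
[ 0.50347844 -0.2785651   0.01180063] 0.15741906611767678 [-0.02150279  0.40451267 -1.24187292] [-0.02229741  0.00296838 -0.00626166]
```

View pics/w3.png

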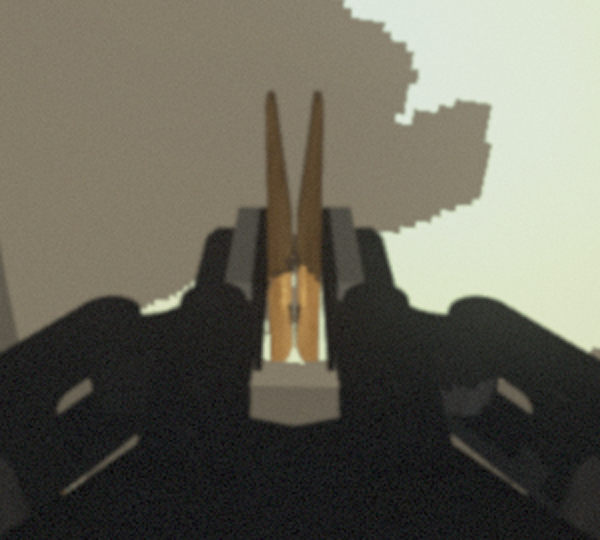

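The peg is level in the jaws and at the floor, so I release it, rise and move towards the reel.

Request:
servo_tool(deltas=[[[0, 0, -0.01, 0], [0, 0, -0.01, 0], [0, 0, -0.01, 0], [0, 0, -0.01, 0], [0, 0, -0.01, 0]]], claw=0.1)

```text
time: 7.95
eef_pos: [0.5039, -0.2788, 0.0114]
tcp_rot: [0.473, 0.525, -0.473, 0.525]
contact_force: [-0.1, -0.2, 0.1]
opening: 0.55
```

Request:
servo_tool(deltas=[[[0, 0, 0.1, 0], [0, 0, 0.3, 0], [0, 0, 0.5, 0], [0, 0, 0.75, 0], [0, 0, 1, 0]]])

```text
time: 8.45
eef_pos: [0.5038, -0.2787, 0.1129]
tcp_rot: [0.473, 0.525, -0.473, 0.525]
contact_force: [0.4, -0.4, 0.5]
opening: 0.55
```

Run:
```python
from h import *
s=get_state();snap('wrist','w4.png');print(s['eef_pos'],s['opening'])
for d in recognise('wrist','stray_peg'): print(np.round(d['at'],3),d['p'])
```

```text
[ 0.50375504 -0.27872322  0.11290947] 0.5501290881231629
[ 0.657 -0.143  0.011] 0.91
[ 0.359 -0.058  0.009] 0.78
[ 0.504 -0.282  0.01 ] 0.61
```

View pics/w4.png

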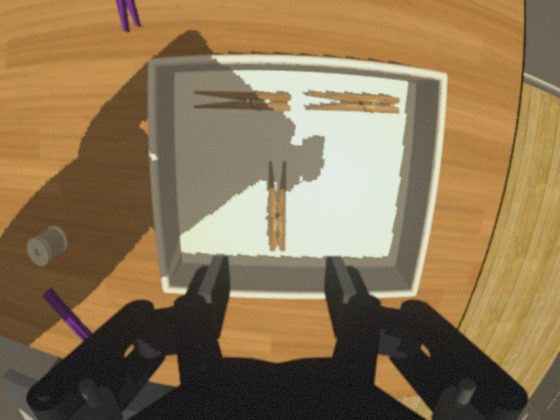

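Request:
servo_tool(deltas=[[[-0.05, 0.2, 0, 0], [-0.1, 0.4, 0, 0], [-0.15, 0.6, 0, 0], [-0.2, 0.8, 0, 0], [-0.25, 1, 0, 0]]])

```text
time: 9.05
eef_pos: [0.4781, -0.1775, 0.1108]
tcp_rot: [0.473, 0.526, -0.473, 0.525]
contact_force: [-0.3, -0.1, -0.0]
opening: 0.552
```

Request:
servo_tool(deltas=[[[-0.05, 0.2, 0, 0], [-0.1, 0.4, 0, 0], [-0.15, 0.6, 0, 0], [-0.2, 0.8, 0, 0], [-0.25, 0.9, 0, 0]]])

```text
time: 9.55
eef_pos: [0.4531, -0.0868, 0.1111]
tcp_rot: [0.473, 0.526, -0.473, 0.526]
contact_force: [0.6, -0.9, -0.1]
opening: 0.547
```

Run:
```python
from h import *
s=get_state();snap('wrist','w5.png',scale=1.4);print(s['eef_pos'],s['opening'])
for d in recognise('wrist','stray_reel'): print(np.round(d['at'],3),d['p'])
print(1.4*wproj([.445,-.061,.036],s),1.4*wproj([.445,-.061,0],s))
```

```text
[ 0.45307054 -0.0868143   0.11113545] 0.5471077599298909
[ 0.451 -0.058  0.038] 0.69
[338.28342285 315.70561052] [344.52998131 294.25938624]
```

View pics/w5.png

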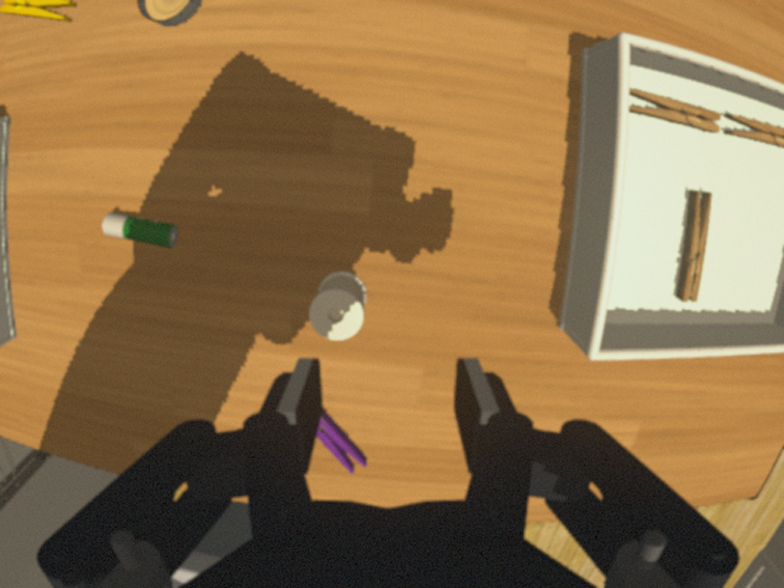

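The peg lies flat in its box. The reel's top is at (336,315) against a predicted (338,316), and the purple peg is clear of the fingers' path.

Request:
servo_tool(deltas=[[[-0.03, 0.1, 0, 0], [-0.07, 0.2, 0, 0], [-0.07, 0.27, -0.1, 0], [-0.07, 0.27, -0.25, 0], [-0.07, 0.27, -0.45, 0]]])

```text
time: 10.15
eef_pos: [0.4474, -0.0616, 0.066]
tcp_rot: [0.474, 0.525, -0.473, 0.526]
contact_force: [-0.3, -0.4, -0.1]
opening: 0.549
```

Request:
servo_tool(deltas=[[[0, 0, -0.15, 0], [0, 0, -0.3, 0], [0, 0, -0.45, 0], [0, 0, -0.59, 0], [0, 0, -0.59, 0]]])

```text
time: 10.65
eef_pos: [0.4447, -0.0609, 0.0048]
tcp_rot: [0.473, 0.527, -0.474, 0.523]
contact_force: [-0.2, 0.0, -0.2]
opening: 0.549
```

Request:
servo_tool(deltas=[[[0, 0, 0, 0], [0, 0, 0, 0], [0, 0, 0, 0], [0, 0, 0, 0], [0, 0, 0, 0]]], claw=-1, force=40)

```text
time: 11.15
eef_pos: [0.447, -0.0618, 0.0077]
tcp_rot: [0.473, 0.525, -0.473, 0.526]
contact_force: [-0.1, 0.7, -0.0]
opening: 0.316
```

Request:
servo_tool(deltas=[[[0, 0, 0.1, 0], [0, 0, 0.2, 0], [0, 0, 0.4, 0], [0, 0, 0.6, 0], [0, 0, 0.8, 0]]])

```text
time: 11.65
eef_pos: [0.447, -0.0618, 0.0891]
tcp_rot: [0.474, 0.525, -0.473, 0.526]
contact_force: [0.1, 0.0, -0.8]
opening: 0.313
```

Request:
servo_tool(deltas=[[[0, 0.2, 0, 0], [0, 0.4, 0, 0], [0, 0.6, 0, 0], [0, 0.8, 0, 0], [0, 1, 0, 0]]])

```text
time: 12.15
eef_pos: [0.4471, 0.039, 0.0885]
tcp_rot: [0.474, 0.525, -0.473, 0.526]
contact_force: [0.2, -0.6, -0.7]
opening: 0.317
```

Request:
servo_tool(deltas=[[[0, 0.2, 0, 0], [0, 0.4, 0, 0], [0, 0.6, 0, 0], [0, 0.8, 0, 0], [0, 1, 0, 0]]])

```text
time: 12.65
eef_pos: [0.4471, 0.1391, 0.0885]
tcp_rot: [0.474, 0.525, -0.473, 0.526]
contact_force: [-0.1, 0.1, -0.5]
opening: 0.315
```

Request:
servo_tool(deltas=[[[0, 0.2, 0, 0], [0, 0.4, 0, 0], [0, 0.6, 0, 0], [0, 0.8, 0, 0], [0, 1, 0, 0]]])

```text
time: 13.15
eef_pos: [0.4471, 0.2392, 0.0885]
tcp_rot: [0.474, 0.525, -0.473, 0.526]
contact_force: [-0.3, -0.0, -0.8]
opening: 0.317
```

Request:
servo_tool(deltas=[[[0, 0.2, 0, 0], [0, 0.4, 0, 0], [0, 0.55, 0, 0], [0, 0.55, 0, 0], [0, 0.55, 0, 0]]])

```text
time: 13.65
eef_pos: [0.4468, 0.2931, 0.0876]
tcp_rot: [0.473, 0.525, -0.473, 0.526]
contact_force: [0.2, -0.2, -0.5]
opening: 0.317
```

Run:
```python
from h import *
s=get_state();snap('wrist','w6.png',scale=1.4);print(s['eef_pos'],s['opening'])
print([(1.4*wproj(X,s)).round() for X in ([.558,.391,.05],[.551,.192,.05],[.382,.2,.05],[.393,.401,.05])])
```

```text
[0.44676129 0.29311113 0.08760949] 0.3168113171091122
[array([184.,  58.]), array([647., 130.]), array([553., 462.]), array([167., 408.])]
```

View pics/w6.png

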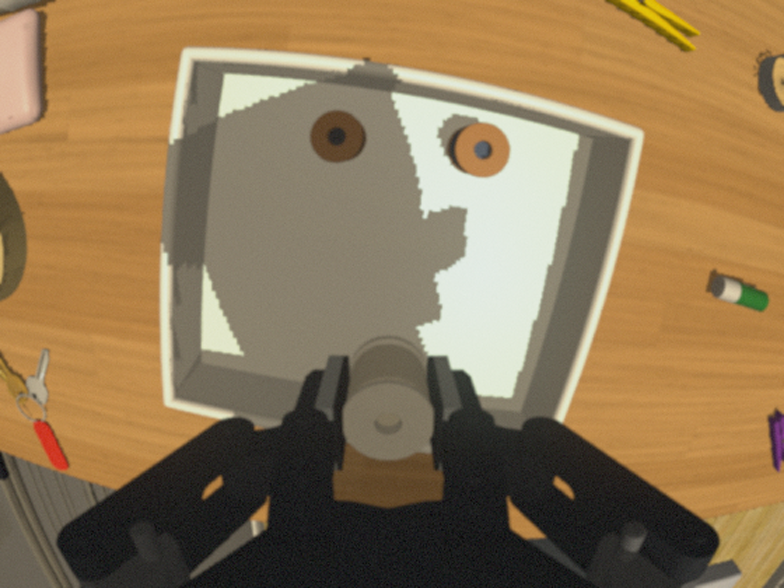

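Request:
servo_tool(deltas=[[[0, 0, -0.15, 0], [0, 0, -0.3, 0], [0, 0, -0.42, 0], [0, 0, -0.5, 0], [0, 0, -0.58, 0]]])

```text
time: 14.2
eef_pos: [0.4464, 0.2929, 0.0279]
tcp_rot: [0.473, 0.525, -0.474, 0.525]
contact_force: [0.9, -0.7, 0.3]
opening: 0.314
```

Request:
servo_tool(deltas=[[[0, 0, -0.05, 0], [0, 0, -0.1, 0], [0, 0, -0.14, 0], [0, 0, -0.165, 0], [0, 0, -0.165, 0]]])

```text
time: 14.7
eef_pos: [0.4469, 0.2933, 0.0128]
tcp_rot: [0.473, 0.525, -0.473, 0.525]
contact_force: [0.2, -0.1, -0.2]
opening: 0.319
```

Request:
servo_tool(deltas=[[[0, 0, 0, 0], [0, 0, 0, 0], [0, 0, 0, 0], [0, 0, 0, 0], [0, 0, 0, 0]]], claw=0.1)

```text
time: 15.2
eef_pos: [0.4468, 0.2933, 0.0129]
tcp_rot: [0.473, 0.525, -0.473, 0.525]
contact_force: [-0.1, 0.3, -0.1]
opening: 0.548
```

Request:
servo_tool(deltas=[[[0, 0, 0.1, 0], [0, 0, 0.3, 0], [0, 0, 0.5, 0], [0, 0, 0.75, 0], [0, 0, 1, 0]]])

```text
time: 15.7
eef_pos: [0.4466, 0.2932, 0.1143]
tcp_rot: [0.473, 0.525, -0.473, 0.525]
contact_force: [0.6, -0.2, 0.1]
opening: 0.552
```

Request:
servo_tool(deltas=[[[0, 0, 0, 0], [0, 0, 0, 0], [0, 0, 0, 0], [0, 0, 0, 0], [0, 0, 0, 0]]])

```text
time: 16.2
eef_pos: [0.446, 0.2929, 0.1115]
tcp_rot: [0.473, 0.526, -0.474, 0.525]
contact_force: [-0.2, -0.0, -0.8]
opening: 0.553
```

Run:
```python
from h import *
s=get_state();snap('wrist','w7.png');print(s['eef_pos'],s['opening'])
for d in recognise('wrist','stray_reel'): print(np.round(d['at'],3),d['p'])
```

```text
[0.44604918 0.29293188 0.11153588] 0.5533026494168374
[0.451 0.297 0.043] 0.96
```

View pics/w7.png

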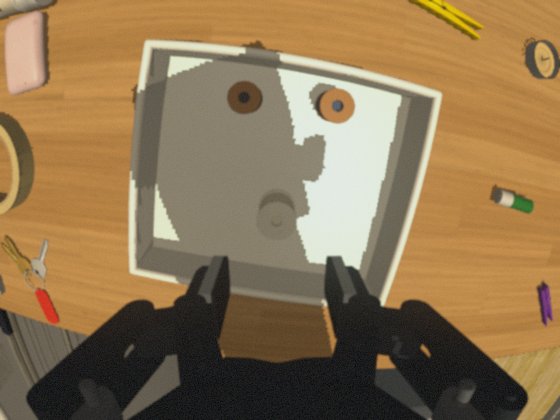

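The reel stands upright in its box at (276,215), and the gripper is clear. I hand the job in.

```bash
python3 -c "from plant import sign_off; print(sign_off())"
```

```text
the job is handed in; nothing more can be done
None
```

Both things are in their boxes, and I handed the job in at about 16 s of the 51 s allowed; sign-off gives no verdict.

- **Peg:** I lowered the wooden peg to the floor of the peg box before letting go. The next wrist picture showed it lying flat, and the network placed it at (0.504, -0.282, 0.010) m, near the middle of the free floor.
- **Reel:** I lowered the cream reel the same way into the reel box. The last picture shows it standing upright. The network placed it at (0.451, 0.297, 0.043) m, which fits a 36 mm reel on the 5 mm floor.
- **Clear of everything:** The gripper was open and about 11 cm above the worktop at hand-in. I left the purple and yellow look-alikes alone.

No checks failed. For a moment the held peg looked tilted in one picture, but a closer crop showed that this was the box wall seen through the gripper gap.

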